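# Arm the chocolate melter and refit its control knob

### The arm

A 6-joint arm with a two-finger parallel gripper is mounted at the origin on a cart in front of the work surface, level with it; the furniture and walls round the work are solid. World frame = base frame: x ahead of the robot, y to its left, z up, the work surface at z = 0. Lengths are in m, angles in rad, forces in N, time in s.
With the tool pointing down it reaches from about 0.375 to 0.975 m from the base axis. Payload 3.8 kg.
Tool frame: the origin (TCP) lies on the centre line of the jaws, within the pads' length; the fingertips stand 8 mm ahead of it and the grasp point (between the pads) lies 11 mm behind it; z points along the fingers, y is the line along which they close (so a half turn about z gives the same grasp; the last joint's range is limited). The gripper opens to 88 mm and grips with 3 to 60 N. Pads are 18 mm wide; open, the fingers measure 123 mm over their backs; the gripper's body (75 mm by 187 mm) begins 45 mm behind the grasp point.
Start: joints at [-1.19, 0.264, 1.604, -0, 1.274, -0.037], TCP at [0.274, -0.617, 0.247] pointing down, gripper open.
Joint ranges: [-2.63, 2.63], [-0.94, 2.18], [0.31, 2.57], [-1.31, 4.45], [0, 2.66], [-2.55, 2.55]. Speed limits (rad/s): [2.57, 2.57, 3.14, 3.14, 3.14, 3.14].

### API

Orientations are given as a unit quaternion [w, x, y, z].
In Python, from plant import arm, optics, hand_in gives the robot as it stands.
- The arm moves only by the tool arm_command, never from a script. Its argument "series" is a list of rows, each a list of 4 numbers: the shift along the tool's x, y, z in mm, then the turn about the tool's z in degrees. In form: [[x, y, z, spin], ...]. A call has exactly 10 rows; each row shifts and turns the commanded pose from where the row before left it, along the tool's axes as they then stand; what a row does not reach is not made up. A row lasts 1/10 s, in which the tool goes at most 50 mm and 8.59 degrees, less where a joint would pass 70% of its speed; a pose out of reach is approached as far as the arm can. A call is refused whole if a number of a shift passes 50 or a number of a turn 8.59, either way. A call with a gripper value outside its range is refused whole. "jaw" is the finger opening in mm, from 0 to 88.1, set as the call begins (left out, the last holds). The fingers move at their own pace and stop on an object; "newtons" is the grip in N (left out, the last holds). Time passes only in rows, so rows that do not move let the fingers close, or fill a call up. It gives the time, the measured TCP pose, the force, the opening and the grip force at its end, in the units of the state.
- arm.state(): the state, without advancing time (a new reading comes with each control period).
- optics.capture(name): name is "scene" or "top"; returns the picture (480x640x3 uint8, red, green, blue); there is no depth.
- optics.camera_params(name): a dict with "K" (3x3 intrinsics, pixels), "D" ([k1, k2, p1, p2, k3] as OpenCV has them; the pictures are not rectified), "pose" (4x4, takes a point from camera to world coordinates). Camera axes: x right, y up, looking along -z (the intrinsics and any distortion apply to the point x, -y, -z); pixel columns grow to the right and rows downward; lengths in m; the calibration is good to about 2 mm. A picture is of the moment at which its call begins. camera_params takes no time and is no camera call.
- hand_in(): hands the job in; it is judged then, once.
The state is a dict: "clock": time; "qpos": joint angles; "joint_velocities": joint speeds; "joint_torque": joint torques, N m; "tool_pos": TCP position; "tcp_rot": TCP orientation; "wrist_force": force on the tool from outside, world axes, zero at the start; "wrist_torque": the same for the moment, N m; "finger_gap": finger opening in m; "finger_force": force on a finger pad.
Only numpy, scipy, OpenCV 4.12 (cv2) and the standard library are available. Lean on these libraries where they do the work, as an engineer would, in place of code of your own. Each camera call takes 0.05 s, during which the arm holds its last target. There are 200 camera calls.

### The job

Put the chocolate melter on the counter back into service: first press its mushroom stop button down until it latches, then turn the button clockwise so that it springs back up, which arms the machine. Then pick up the loose control knob, turn it so that the flat in its bore (on the side of its index line) matches the flat of the D-shaped spindle, push it fully onto the spindle and press spindle and knob all the way in; finish while still gripping the knob and holding it pressed in, do not let go. Leave the other things on the counter where they are.

Things in the scene. Friction and masses are not known exactly. Their poses are not given: they have to be found in the camera images.
- melter: the chocolate melter, a fixed steel machine 300 mm deep (x), 280 mm wide (y). Origin: centre of its underside; front faces its own -x. Front 97 mm: level control deck 60 mm high; behind it a bowl housing 95 mm high with a tin lid reaching 142 mm. On the deck, 48 mm behind the front edge: the spindle 75 mm to own +y, the stop button 75 mm to own -y
- stop_top (a point): middle of the top face of the black mushroom stop button: a round head 40 mm across, its vertical rim 9 mm tall lying 5 to 14 mm below this point. Released, this point is 29 mm above the deck; latched, 20 mm. Under the head are only a thin stem and a 3 mm thick collar 48 mm across
- stop_push (a joint): how far the stop button is pressed, m: 0 up, 0.009 bottomed. It resists with about 6 N at first; past about 0.006 it snaps over, goes to the bottom by itself and stays there latched (top face 20 mm above the deck) until it is turned
- stop_head (a joint): how far the stop button's head is turned, rad, clockwise seen from above: 0 at rest, stop at 0.9. A weak spring (under 0.1 N m) turns it back. When latched, turning it past about 0.45 frees the latch; from 0.6 to 0.9 the button springs up at once when it is let go (3 N)
- control_knob: loose black metal knob, 150 g, standing bore down. Origin: centre of its underside. Round hub 44 mm across, 17 mm tall; on it a bar grip along x, 13 mm thick (y), 40 mm long, 17 to 33 mm above the underside; its pointed end with pale index line shows own -x. D-shaped bore open below, 16 mm deep, 18.4 mm across, 0.7 mm clear of the spindle all round, its flat on the -x side
- spindle_tip (a point): middle of the end of the melter's upright steel spindle, a D-shaft 17 mm across, flat 2.5 mm from its axis on this frame's own -x side (frame turns with the spindle, z up). Stands 24 mm out of a 3 mm dial plate on the deck; end chamfered 2 mm. The knob fits when its x axis points the same way as this x (within 0.1 rad); fully on, its underside is 16 mm below this point
- spindle_push (a joint): how far the spindle is pressed in, m: 0 out, 0.006 fully in against its stop. Its spring pushes back with 4 N (out) to 9 N (in). The spindle also turns about its axis, stiffly (0.08 N m), and stays where it is turned
- brass_weight: bystander: a brass scale weight, 38 mm across, 34 mm tall, origin at the centre of its underside
- scoop: bystander: a steel sweet scoop, 149 x 52 x 28 mm, lying near the front edge, origin at the centre of its underside
- sweet_carton: bystander: a small printed carton, 35 x 120 x 50 mm, origin at the centre of its underside
- counter_bell: bystander: a counter bell, 79 mm across, 64 mm tall, origin at the centre of its underside
- knob_index (a point): the outer end of the knob's index line, on top of the pointed end of its bar: 19 mm to the knob's own -x, 34 mm above its underside
Mind the look-alikes: they are no part of the job. What is meant by the control_knob is not green or red, and is the larger of those in its own colour.

How it is judged:
By the outcome, as a careful person would: the job done as asked, in the order asked, and still so for the second after the job is handed in, while the arm keeps its last pose, push and grip.
It also fails if it takes over 58 s, if anything falls off the work surface, if the arm or the gripper's body presses on something with over 40 N, if the wrist force passes 120 N, or if a joint passes its speed limit or range.

## Working session

There is one attempt and no reset: what is moved stays moved. The work goes in short steps, Python scripts to look and compute and a tool call to move; the robot and the scene stay as the last step left them, time stands still between calls to the robot, and variables do not carry over. Pictures are saved under pics/ and viewed, at most 10 in all, crops included, and the job is handed in when it is done.

Besides the shell and the picture viewer there is one more tool, called after "Emit:" as a command line: name --pt "numbers of a row" for each row, then --argument value for the rest. arm_command: Moves the arm, as the interface text tells. Its arguments: {"type":"object","properties":{"series":{"type":"array","items":{"type":"array","items":{"type":"number"}}},"jaw":{"type":"number"},"newtons":{"type":"number"}},"required":["series"]}

```bash
mkdir -p pics
cat > h.py <<'E'
import numpy as np, cv2
from plant import arm, optics, hand_in
def ray(n,u,v):
    p=optics.camera_params(n);K=np.array(p["K"],float);D=np.array(p["D"],float);T=np.array(p["pose"])
    a=cv2.undistortPoints(np.array([[[u,v]]],float),K,D)[0,0]
    return T[:3,3],T[:3,:3]@np.array([a[0],-a[1],-1])
def at(n,u,v,z):
    o,d=ray(n,u,v); return o+d*(z-o[2])/d[2]
def proj(n,P):
    p=optics.camera_params(n);K=np.array(p["K"],float);D=np.array(p["D"],float);T=np.array(p["pose"])
    c=(np.asarray(P)-T[:3,3])@T[:3,:3]; c=c*[1,-1,-1]
    return cv2.projectPoints(c.reshape(-1,1,3),np.zeros(3),np.zeros(3),K,D)[0].reshape(-1,2)
def snap(n,f,crop=None,s=1):
    im=optics.capture(n)[:,:,::-1]
    cv2.imwrite('pics/raw_'+f,im)
    if crop: x,y,w,h=crop; im=im[y:y+h,x:x+w]
    cv2.imwrite('pics/'+f,cv2.resize(im,None,fx=s,fy=s,interpolation=cv2.INTER_CUBIC))
E
python3 - <<'E'
from h import *
np.set_printoptions(precision=4,suppress=True)
snap('scene','s1.png');snap('top','t1.png')
for n in('scene','top'):
    p=optics.camera_params(n);print(n,p)
print(arm.state())
E
```

```text
scene {'K': array([[584.3847,   0.    , 307.3334],
       [  0.    , 584.3847, 235.606 ],
       [  0.    ,   0.    ,   1.    ]]), 'D': array([0.009, 0.   , 0.   , 0.   , 0.   ]), 'pose': array([[ 0.7545,  0.3291, -0.5678, -0.1982],
       [-0.6562,  0.3923, -0.6445, -0.8433],
       [ 0.0106,  0.8589,  0.512 ,  0.7503],
       [ 0.    ,  0.    ,  0.    ,  1.    ]])}
top {'K': array([[442.173 ,   0.    , 323.0305],
       [  0.    , 442.173 , 236.0553],
       [  0.    ,   0.    ,   1.    ]]), 'D': array([-0.0043,  0.    ,  0.    ,  0.    ,  0.    ]), 'pose': array([[-0.0232,  0.9983, -0.0528,  0.4714],
       [-0.9995, -0.0243, -0.0196, -0.0217],
       [-0.0208,  0.0523,  0.9984,  1.2999],
       [ 0.    ,  0.    ,  0.    ,  1.    ]])}
{'clock': 0.1, 'qpos': array([-1.1899,  0.2647,  1.6052,  0.    ,  1.2737, -0.0369]), 'joint_velocities': array([ 0.0015, -0.0002, -0.0039,  0.0001,  0.0002, -0.    ]), 'joint_torque': array([  0.0001, -50.3621, -35.8072,   0.0731,   0.0234,  -0.    ]), 'tool_pos': array([ 0.2736, -0.6164,  0.2455]), 'tcp_rot': array([-0.001 ,  0.9783,  0.2074, -0.0002]), 'wrist_force': array([-0.009 , -0.3759, -0.7677]), 'wrist_torque': array([0.0057, 0.0412, 0.007 ]), 'finger_force': 0.0, 'finger_gap': 0.0879750010568443}
```

View pics/s1.png

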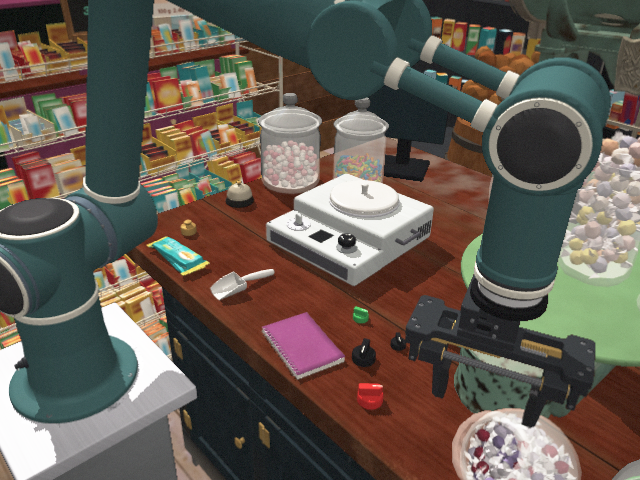

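View pics/t1.png

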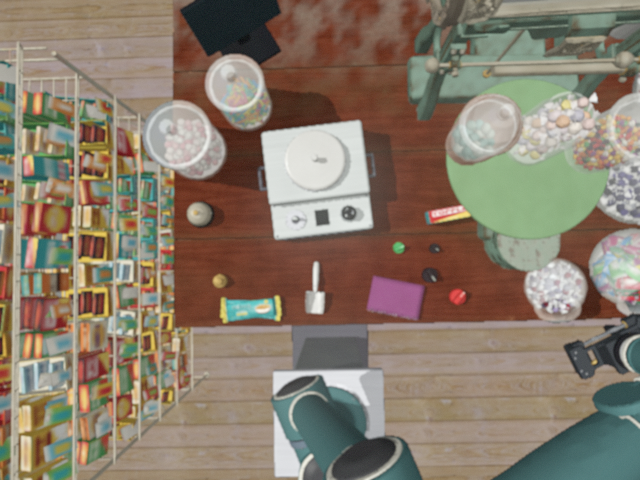

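Scene view: the candidate knobs are a large black one at (364,353), a small black one at (398,341), a green one at (361,315) and a red one at (370,396). The large black one fits (black, the larger of its colour). The stop button is at (347,241), the spindle at (298,220). I'll confirm in an enlarged composite.

Run:
```python
from h import *
np.set_printoptions(precision=4,suppress=True)
s=cv2.imread('pics/raw_s1.png');t=cv2.imread('pics/raw_t1.png')
def c(im,x,y,w,h): return cv2.resize(im[y:y+h,x:x+w],(400,300),interpolation=cv2.INTER_CUBIC)
o=np.vstack([np.hstack([c(s,330,320,80,60),c(s,270,200,100,75)]),np.hstack([c(t,400,235,60,45),c(t,270,190,110,82)])])
cv2.imwrite('pics/c1.png',o)
for n,u,v,z in[('scene',364,363,0),('top',431,275,.02),('scene',347,237,.089),('top',348,212,.085),('scene',298,214,.087),('top',297,217,.085)]:
    print(n,u,v,at(n,u,v,z))
```

```text
scene 364 363 [ 0.4136 -0.3108  0.    ]
top 431 275 [ 0.4196 -0.3041  0.02  ]
scene 347 237 [ 0.5983 -0.0715  0.089 ]
top 348 212 [ 0.6004 -0.0683  0.085 ]
scene 298 214 [0.5859 0.0811 0.087 ]
top 297 217 [0.5901 0.0728 0.085 ]
```

View pics/c1.png

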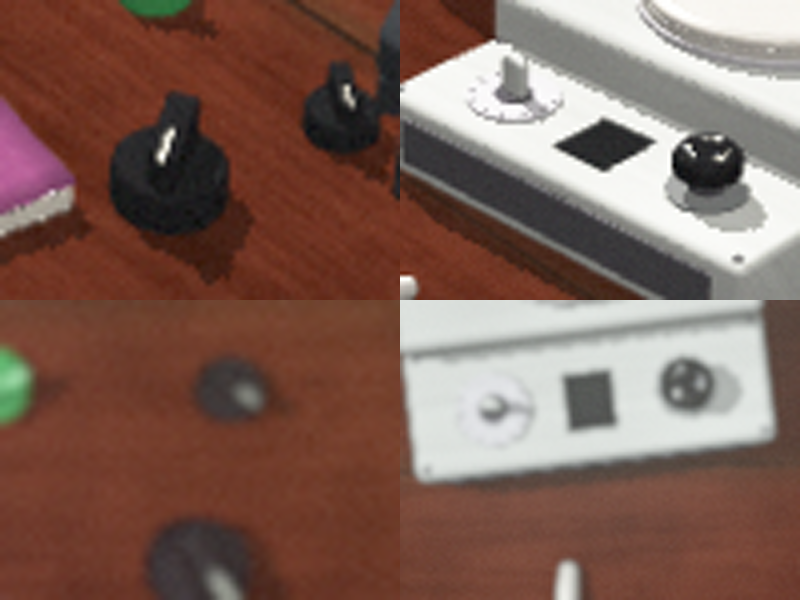

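The crop shows the large black knob at scene (364,353), standing, with its index line pointing toward the camera. It is clearly bigger than the small black one at (398,341), so it is the control knob. The next crop zooms in on the spindle flat, knob and button.

Run:
```python
from h import *
s=cv2.imread('pics/raw_s1.png');t=cv2.imread('pics/raw_t1.png')
def c(im,x,y,w,h): return cv2.resize(im[y:y+h,x:x+w],(400,300),interpolation=cv2.INTER_LANCZOS4)
o=np.vstack([np.hstack([c(s,344,335,40,30),c(s,280,206,32,24)]),np.hstack([c(t,415,262,32,24),c(t,281,206,32,24)])])
cv2.imwrite('pics/c2.png',o)
```

```text
(no output)
```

View pics/c2.png

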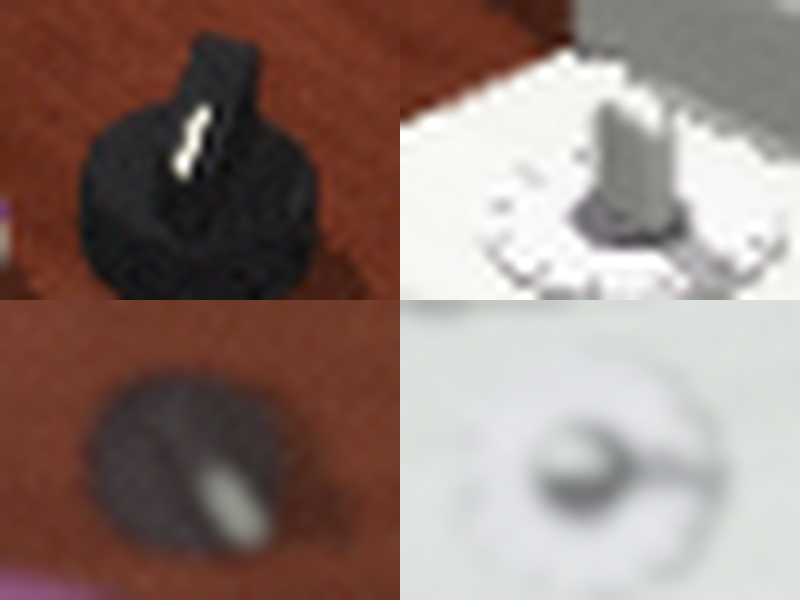

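```bash
cat > ov.py <<'E'
from h import *
def circ(c,r,z,n=60):
    a=np.linspace(0,2*np.pi,n); return np.c_[c[0]+r*np.cos(a),c[1]+r*np.sin(a),0*a+z]
def dsh(c,yaw,z):
    b=np.arccos(2.5/8.5); a=np.linspace(np.pi+b,3*np.pi-b,50)+yaw
    p=np.c_[c[0]+.0085*np.cos(a),c[1]+.0085*np.sin(a),0*a+z]; return np.vstack([p,p[:1]])
def loc(c,yaw,pts):
    C,S=np.cos(yaw),np.sin(yaw); return np.array([[c[0]+C*x-S*y,c[1]+S*x+C*y,z] for x,y,z in pts])
def panel(n,img,x,y,w,h,lines,W=400,H=300):
    s=W/w; o=cv2.resize(img[y:y+h,x:x+w],(W,H),interpolation=cv2.INTER_CUBIC)
    for L,col in lines:
        q=(proj(n,L)-[x,y]+.5)*s; cv2.polylines(o,[np.round(q*8).astype(np.int32)],False,col,1,cv2.LINE_AA,3)
    return o
def knob(c,yaw,z0=0):
    return [(circ(c,.022,z0),(0,255,0)),(circ(c,.022,z0+.017),(0,255,0)),
     (loc(c,yaw,[(-.02,-.0065,z0+.033),(.02,-.0065,z0+.033),(.02,.0065,z0+.033),(-.02,.0065,z0+.033),(-.02,-.0065,z0+.033)]),(255,255,0)),
     (loc(c,yaw,[(0,0,z0+.034),(-.019,0,z0+.034)]),(0,0,255))]
def spin(c,yaw,zt=.087): return [(dsh(c,yaw,zt),(0,0,255)),(dsh(c,yaw,zt-.024),(0,255,0)),(circ(c,.002,zt),(255,0,0))]
def but(c,zt=.089): return [(circ(c,.02,zt-.005),(0,255,0)),(circ(c,.02,zt-.014),(0,255,0)),(circ(c,.024,.063),(255,255,0))]
E
python3 - <<'E'
from ov import *
np.set_printoptions(precision=4,suppress=True)
a=at('scene',362.3,352.5,.034)[:2];b=at('scene',364.5,346,.034)[:2];print('scene idx',a,b,np.degrees(np.arctan2(*(a-b)[::-1])))
c=at('top',436,281.2,.034)[:2];d=at('top',431.4,275.6,.034)[:2];print('top idx',c,d,np.degrees(np.arctan2(*(c-d)[::-1])))
print('hub',at('scene',363.9,355.5,.017),at('top',430,275,.017))
print('but',at('scene',346.8,239.5,.0845),at('top',348.3,212.3,.085))
print('spin',at('scene',331.0*0+298.9,224.2,.063),at('top',297,217.5,.075))
print('lid',[at('top',u,160,.142)[:2] for u in(285,346)],[at('top',315,v,.142)[:2] for v in(131,190)])
s=cv2.imread('pics/raw_s1.png');t=cv2.imread('pics/raw_t1.png')
ks,kt=[.4165,-.3075],[.418,-.304]
r=np.radians
bs,bt=at('scene',346.8,239.5,.0845),at('top',348.3,212.3,.085)
ss,st=at('scene',298.9,224.2,.063),at('top',297,217.5,.075)
ang=np.arctan2(*(a-b)[::-1])+np.pi
hs,ht=at('scene',363.9,355.5,.017),at('top',430,275,.017)
o=np.vstack([np.hstack([panel('scene',s,344,335,40,30,knob(hs,ang)),panel('scene',s,280,206,32,24,spin(ss,r(-9)))]),
 np.hstack([panel('top',t,415,262,32,24,knob(ht,ang)),panel('top',t,281,206,32,24,spin(st,r(-9)))])])
cv2.imwrite('pics/o1.png',o)
E
```

```text
scene idx [ 0.4029 -0.3141] [ 0.4184 -0.3046] -148.33487396014198
top idx [ 0.4023 -0.3145] [ 0.4185 -0.3021] -142.37980494751986
hub [ 0.4136 -0.3091  0.017 ] [ 0.4196 -0.3019  0.017 ]
but [ 0.5958 -0.0737  0.0845] [ 0.5995 -0.0691  0.085 ]
spin [0.5834 0.0747 0.063 ] [0.5897 0.0736 0.075 ]
lid [array([0.737 , 0.0972]), array([ 0.7325, -0.0644])] [array([0.8127, 0.0158]), array([0.6548, 0.0194])]
```

View pics/o1.png

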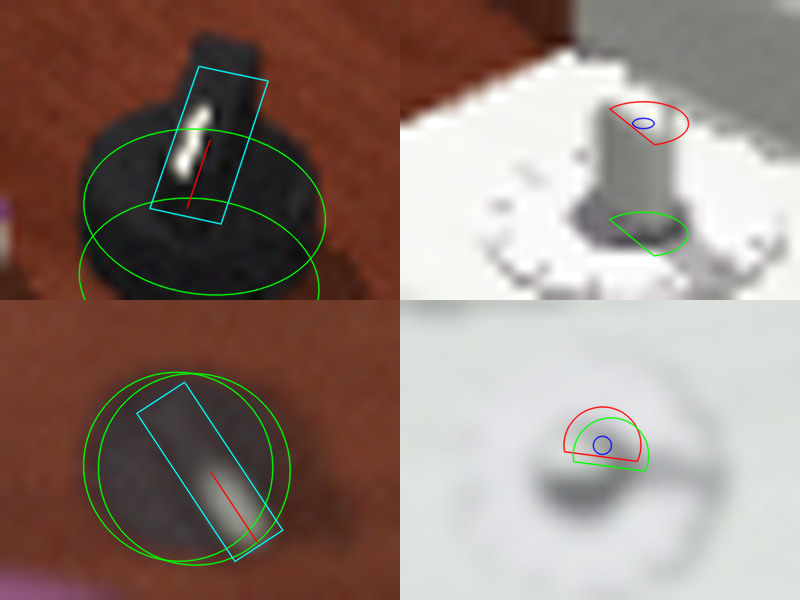

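The overlay's fitted D (flat facing about world 171°, yaw about -9°) matches the dark face at scene (298,220), and both cameras agree within a few mm:
- Spindle (.583, .078)
- Button (.597, -.071), separation 150 mm as specified
- Knob (.4187, -.303), yaw about 34°

I'll move to the button now.

Emit:
arm_command --pt "26 -18.4 0 0" --pt "26 -18.4 0 0" --pt "26 -18.4 0 0" --pt "26 -18.4 0 0" --pt "26 -18.4 0 0" --pt "26 -18.4 0 0" --pt "26 -18.4 0 0" --pt "26 -18.4 0 0" --pt "26 -18.4 0 0" --pt "26 -18.4 0 0" --jaw 56 --newtons 20

```text
clock: 1.1
tool_pos: [0.4371, -0.3419, 0.2462]
tcp_rot: [-0.0, 0.978, 0.207, -0.0]
wrist_force: [0.7, -0.0, 0.0]
finger_gap: 0.0563
finger_force: 0.0
```

Emit:
arm_command --pt "26 -18.4 5 0" --pt "26 -18.4 10 0" --pt "26 -18.4 10 0" --pt "26 -18.4 10 0" --pt "26 -18.4 10 0" --pt "26 -18.4 10 0" --pt "26 -18.4 10 0" --pt "26 -18.4 10 0" --pt "26 -18.4 10 0" --pt "22 -18.4 5 0"

```text
clock: 2.1
tool_pos: [0.596, -0.0697, 0.1551]
tcp_rot: [-0.0, 0.978, 0.208, -0.001]
wrist_force: [-0.5, -0.6, -0.4]
finger_gap: 0.0558
finger_force: 0.0
```

Emit:
arm_command --pt "0 0 0 -7" --pt "0 0 0 -7" --pt "0 0 0 0" --pt "0 0 0 0" --pt "0 0 0 0" --pt "0 0 0 0" --pt "0 0 0 0" --pt "0 0 0 0" --pt "0 0 0 0" --pt "0 0 0 0"

```text
clock: 3.1
tool_pos: [0.5962, -0.0713, 0.1568]
tcp_rot: [0.0, 0.946, 0.325, 0.0]
wrist_force: [-0.1, 0.2, -0.6]
finger_gap: 0.0561
finger_force: 0.0
```

```bash
cat > st.py <<'E'
from ov import *
from scipy.spatial.transform import Rotation as R
np.set_printoptions(precision=4,suppress=True)
def pose():
    s=arm.state(); q=s['tcp_rot']; M=R.from_quat([q[1],q[2],q[3],q[0]]).as_matrix()
    return s,np.array(s['tool_pos']),M
def go(x,y,z=None):
    s,p,M=pose(); d=np.array([x,y,p[2] if z is None else z])-p
    print('t',s['clock'],'pos',p,'th',np.degrees(np.arctan2(M[1,0],M[0,0])),'tilt',M[:,2],'tool mm',1e3*M.T@d,'F',s['wrist_force'],'q',s['qpos'])
E
python3 - <<'E'
from st import *
go(.597,-.071,.082)
snap('scene','s2.png')
im=cv2.imread('pics/raw_s2.png'); cv2.imwrite('pics/s2c.png',panel('scene',im,300,180,96,72,but([.597,-.071]),800,600))
E
```

```text
t 3.1 pos [ 0.5962 -0.0713  0.1568] th 37.925453765715865 tilt [ 0.0001  0.     -1.    ] tool mm [ 0.7838  0.2741 74.784 ] F [-0.1216  0.1851 -0.606 ] q [-0.1605  0.1956  1.8597  0.      1.0861  0.7484]
```

View pics/s2c.png

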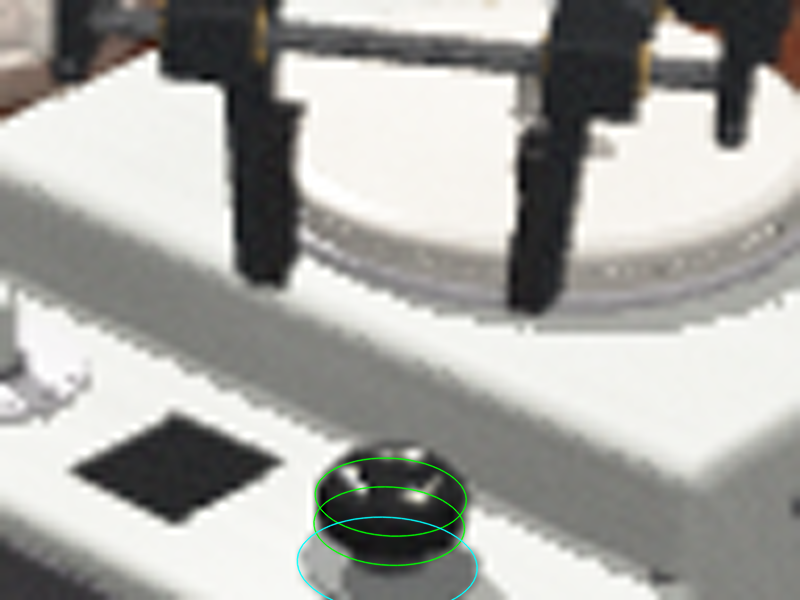

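Overlay fits the button (head 315–466 columns in the crop). Fingers straddle it; descend and grip.

Emit:
arm_command --pt "1 0 10 0" --pt "0 0 10 0" --pt "0 0 10 0" --pt "0 0 10 0" --pt "0 0 10 0" --pt "0 0 10 0" --pt "0 0 7 0" --pt "0 0 5 0" --pt "0 0 2.5 0" --pt "0 0 0 0"

```text
clock: 4.15
tool_pos: [0.5969, -0.0706, 0.0819]
tcp_rot: [-0.0, 0.946, 0.325, -0.0]
wrist_force: [0.5, -0.2, -0.3]
finger_gap: 0.0558
finger_force: 0.0
```

Emit:
arm_command --pt "0 0 0 0" --pt "0 0 0 0" --pt "0 0 0 0" --pt "0 0 0 0" --pt "0 0 0 0" --pt "0 0 0 0" --pt "0 0 0 0" --pt "0 0 0 0" --pt "0 0 0 0" --pt "0 0 0 0" --jaw 30 --newtons 25

```text
clock: 5.15
tool_pos: [0.5974, -0.0707, 0.0827]
tcp_rot: [0.0, 0.946, 0.325, 0.0]
wrist_force: [-0.5, 0.2, 5.6]
finger_gap: 0.0387
finger_force: 25.0
```

Emit:
arm_command --pt "0 0 1 0" --pt "0 0 1 0" --pt "0 0 1 0" --pt "0 0 1 0" --pt "0 0 1 0" --pt "0 0 1 0" --pt "0 0 1 0" --pt "0 0 1 0" --pt "0 0 0.5 0" --pt "0 0 0 0"

```text
clock: 6.15
tool_pos: [0.5973, -0.0707, 0.0737]
tcp_rot: [0.0, 0.946, 0.325, 0.0]
wrist_force: [5.5, -1.1, -1.1]
finger_gap: 0.0392
finger_force: 25.0
```

Run:
```python
from st import *
go(.597,-.071,.082)
snap('scene','s3.png')
im=cv2.imread('pics/raw_s3.png'); cv2.imwrite('pics/s3c.png',panel('scene',im,310,200,64,48,but([.597,-.071],.080),800,600))
```

```text
t 6.15 pos [ 0.5973 -0.0707  0.0737] th 37.93794203360444 tilt [ 0.0007 -0.0001 -1.    ] tool mm [-0.4453  0.063  -8.3007] F [ 5.4675 -1.0805 -1.0566] q [-0.1592  0.2882  1.917  -0.      0.9357  0.7495]
```

View pics/s3c.png

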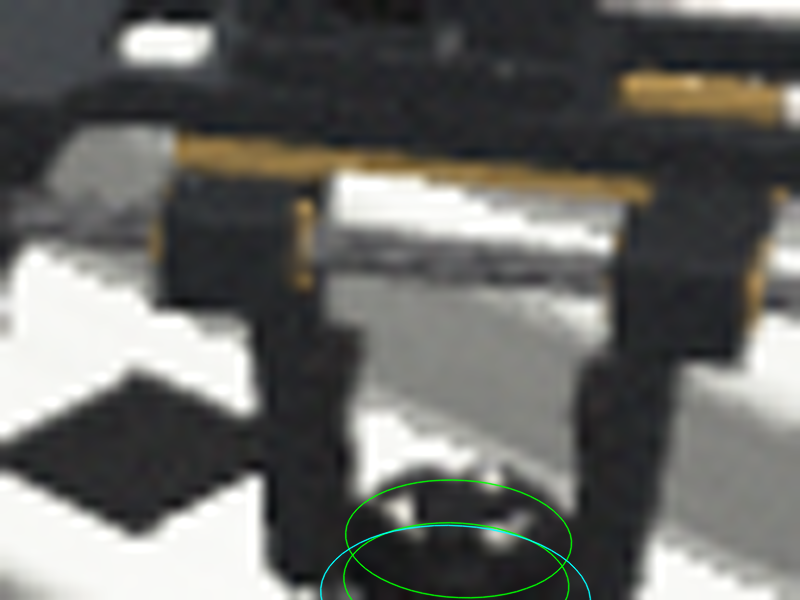

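Head fills the overlay at the latched height and the vertical force dropped to near zero after the snap: latched. Now turn clockwise.

Emit:
arm_command --pt "0 0 0 7" --pt "0 0 0 7" --pt "0 0 0 7" --pt "0 0 0 7" --pt "0 0 0 7" --pt "0 0 0 7" --pt "0 0 0 1" --pt "0 0 0 0" --pt "0 0 0 0" --pt "0 0 0 0"

```text
clock: 7.2
tool_pos: [0.5967, -0.0688, 0.0739]
tcp_rot: [-0.001, 0.999, -0.044, -0.0]
wrist_force: [2.3, 5.2, 1.3]
finger_gap: 0.0391
finger_force: 25.0
```

Run:
```python
from st import *
go(.597,-.071,.082); s=arm.state(); print(s['wrist_torque'],s['finger_gap'],s['finger_force'])
```

```text
t 7.2 pos [ 0.5967 -0.0688  0.0739] th -5.074255118990743 tilt [-0.0007  0.0028 -1.    ] tool mm [ 0.4939  2.1743 -8.0578] F [2.3396 5.1514 1.3462] q [-0.1577  0.2875  1.9174  0.0032  0.9379  1.4998]
[ 0.9453 -0.5212  0.0721] 0.039134148745654115 25.000141009877552
```

Emit:
arm_command --pt "0 0 0 0" --pt "0 0 0 0" --pt "0 0 0 0" --pt "0 0 0 0" --pt "0 0 0 0" --pt "0 0 -5 0" --pt "0 0 -15 0" --pt "0 0 -25 0" --pt "0 0 -25 0" --pt "0 0 -25 0" --jaw 60

```text
clock: 8.2
tool_pos: [0.5972, -0.0707, 0.1711]
tcp_rot: [0.0, 0.999, -0.044, 0.001]
wrist_force: [-0.3, -0.3, 0.8]
finger_gap: 0.0598
finger_force: 0.0
```

Run:
```python
from st import *
go(.4187,-.303,.17)
snap('scene','s4.png')
im=cv2.imread('pics/raw_s4.png'); a=cv2.imread('pics/raw_s2.png')
B=but([.597,-.071])
cv2.imwrite('pics/s4c.png',np.hstack([panel('scene',x,325,220,48,36,B) for x in(a,im)]))
```

```text
t 8.2 pos [ 0.5972 -0.0707  0.1711] th -5.062814181183155 tilt [ 0.0011 -0.0002 -1.    ] tool mm [-157.3331  247.165     0.9245] F [-0.3004 -0.2783  0.7549] q [-0.1592  0.1834  1.8459 -0.      1.1111  1.5   ]
```

View pics/s4c.png

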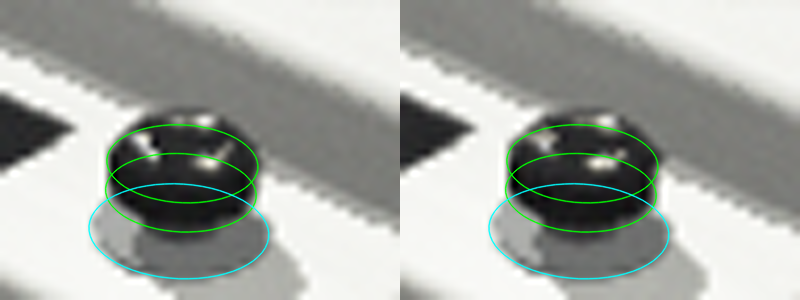

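The stop button is up again (before and after look the same): armed. Now the knob.

Emit:
arm_command --pt "-15.7 24.7 0 0" --pt "-15.7 24.7 0 0" --pt "-15.7 24.7 0 0" --pt "-15.7 24.7 0 0" --pt "-15.7 24.7 0 0" --pt "-15.7 24.7 0 0" --pt "-15.7 24.7 0 0" --pt "-15.7 24.7 0 0" --pt "-15.7 24.7 0 0" --pt "-15.7 24.7 0 0" --jaw 45

```text
clock: 9.25
tool_pos: [0.4182, -0.3039, 0.1698]
tcp_rot: [0.0, 0.999, -0.044, 0.001]
wrist_force: [-0.2, -1.0, 0.6]
finger_gap: 0.0452
finger_force: 0.0
```

Emit:
arm_command --pt "0 0 10 -7.8" --pt "0 0 10 -7.8" --pt "0 0 15 -7.8" --pt "0 0 15 -7.8" --pt "0 0 15 -7.8" --pt "0 0 15 0" --pt "0 0 5 0" --pt "0 0 0 0" --pt "0 0 0 0" --pt "0 0 0 0"

```text
clock: 10.25
tool_pos: [0.4195, -0.3033, 0.0848]
tcp_rot: [0.001, 0.956, 0.292, 0.001]
wrist_force: [0.2, -0.1, -0.8]
finger_gap: 0.0448
finger_force: 0.0
```

Run:
```python
from st import *
go(.4187,-.303,.027)
snap('scene','s5.png')
im=cv2.imread('pics/raw_s5.png')
s,p,M=pose()
K=knob([.4187,-.303],np.radians(34))+[(np.array([p,p+M[:,2]*(p[2]-.033)]),(255,0,255))]
cv2.imwrite('pics/s5c.png',panel('scene',im,324,310,80,60,K,800,600))
```

```text
t 10.25 pos [ 0.4195 -0.3033  0.0848] th 33.93373245555062 tilt [ 0.0015 -0.0012 -1.    ] tool mm [-0.5212 -0.8233 57.8368] F [ 0.2119 -0.1149 -0.8129] q [-0.6742  0.1284  2.0895  0.      0.9217  0.3043]
```

View pics/s5c.png

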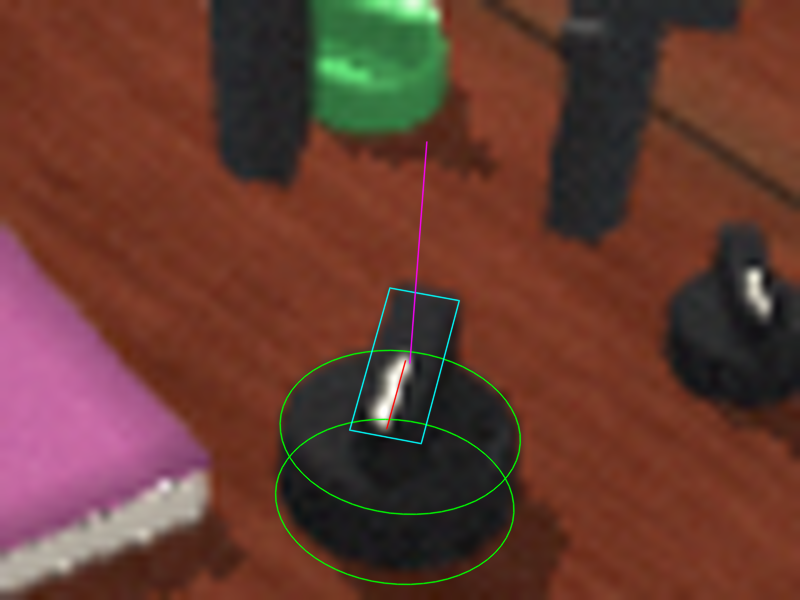

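The overlay sits on the knob (index line crop (385,425)–(405,360)). Descend and grip.

Emit:
arm_command --pt "0 -0.5 8 0" --pt "0 0 8 0" --pt "0 0 8 0" --pt "0 0 8 0" --pt "0 0 8 0" --pt "0 0 8 0" --pt "0 0 6 0" --pt "0 0 3.5 0" --pt "0 0 0 0" --pt "0 0 0 0"

```text
clock: 11.3
tool_pos: [0.4186, -0.3025, 0.0263]
tcp_rot: [0.0, 0.956, 0.292, 0.0]
wrist_force: [-0.2, -0.1, 0.3]
finger_gap: 0.0447
finger_force: 0.0
```

Emit:
arm_command --pt "0 0 0 0" --pt "0 0 0 0" --pt "0 0 0 0" --pt "0 0 0 0" --pt "0 0 0 0" --pt "0 0 0 0" --pt "0 0 0 0" --pt "0 0 0 0" --pt "0 0 0 0" --pt "0 0 0 0" --jaw 5 --newtons 35

```text
clock: 12.3
tool_pos: [0.4186, -0.3024, 0.0264]
tcp_rot: [0.0, 0.956, 0.292, 0.0]
wrist_force: [-0.4, 0.8, 3.0]
finger_gap: 0.013
finger_force: 34.8
```

Run:
```python
from st import *
go(.583,.078,.17)
```

```text
t 12.3 pos [ 0.4186 -0.3024  0.0264] th 33.9424421937391 tilt [ 0.0002 -0.0001 -1.    ] tool mm [ 348.7962 -223.8015 -143.6162] F [-0.4094  0.8259  3.0347] q [-0.6739  0.2138  2.1228 -0.      0.8047  0.3045]
```

Emit:
arm_command --pt "0 0 -5 0" --pt "0 0 -15 0" --pt "0 0 -15 0" --pt "0 0 -15 0" --pt "0 0 -15 7.2" --pt "0 0 -15 7.2" --pt "0 0 -15 7.2" --pt "0 0 -15 7.2" --pt "0 0 -15 7.2" --pt "0 0 -15 7"

```text
clock: 13.3
tool_pos: [0.418, -0.302, 0.1663]
tcp_rot: [-0.0, 0.997, -0.082, -0.0]
wrist_force: [0.6, -0.4, -1.9]
finger_gap: 0.0128
finger_force: 34.8
```

Run:
```python
from st import *
go(.583,.078,.165)
```

```text
t 13.3 pos [ 0.418  -0.302   0.1663] th -9.356948118871841 tilt [-0.0008  0.0007 -1.    ] tool mm [ 101.0045 -401.7582    1.46  ] F [ 0.6161 -0.4252 -1.8683] q [-0.6739  0.0294  2.0259  0.      1.0873  1.0601]
```

Emit:
arm_command --pt "8 -32 0 0" --pt "8 -32 0 0" --pt "8 -32 0 0" --pt "8 -32 0 0" --pt "8 -32 0 0" --pt "8 -32 0 0" --pt "8 -32 0 0" --pt "8 -32 0 0" --pt "8 -32 0 0" --pt "8 -32 0 0"

```text
clock: 14.3
tool_pos: [0.5478, 0.0024, 0.1657]
tcp_rot: [0.0, 0.997, -0.079, -0.0]
wrist_force: [0.2, -0.6, -1.8]
finger_gap: 0.0127
finger_force: 34.8
```

Emit:
arm_command --pt "8 -32 0 0" --pt "8 -32 5 0" --pt "5 -18 10 0" --pt "0 0 10 0" --pt "0 0 10 0" --pt "0 0 4 0" --pt "0 0 0 0" --pt "0 0 0 0" --pt "0 0 0 0" --pt "0 0 0 0"

```text
clock: 15.3
tool_pos: [0.582, 0.0783, 0.1279]
tcp_rot: [-0.0, 0.997, -0.079, 0.001]
wrist_force: [-0.4, -0.2, -1.5]
finger_gap: 0.0128
finger_force: 34.8
```

Run:
```python
from st import *
go(.583,.078,.115)
snap('scene','s6.png')
im=cv2.imread('pics/raw_s6.png')
s,p,M=pose(); y=np.arctan2(M[1,0],M[0,0])
K=knob(p[:2],y,p[2]-.0264)+spin([.583,.078],np.radians(-9))
cv2.imwrite('pics/s6c.png',panel('scene',im,268,185,64,48,K,800,600))
```

```text
t 15.3 pos [0.582  0.0783 0.1279] th -9.098125089626455 tilt [ 0.0012  0.0001 -1.    ] tool mm [ 1.0243  0.1712 12.9371] F [-0.43   -0.2381 -1.5397] q [ 0.0914  0.2006  1.9123 -0.0001  1.0274  1.821 ]
```

View pics/s6c.png

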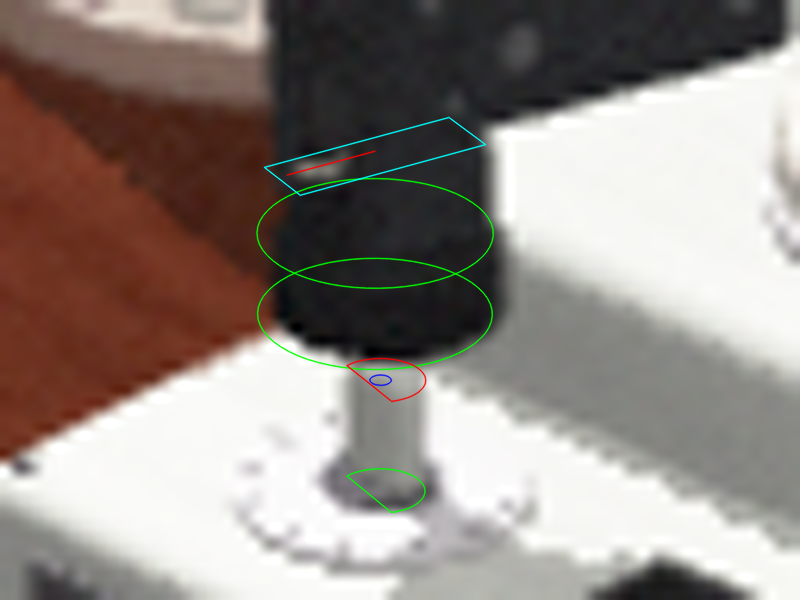

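The knob sits a few mm off the overlay toward image right and up (hub columns 275–508 against 257–493), so it is offset in the grip along tool x. I'll fit that numerically, relative to the spindle in the same camera.

```bash
cat > fit.py <<'E'
from st import *
from scipy.optimize import least_squares
def sub(line,thr):
    i=np.where((line[:-1]<thr)&(line[1:]>=thr))[0]
    return [k+(thr-line[k])/(line[k+1]-line[k]) for k in i]
def knobfit(f,p,c0):
    g=cv2.cvtColor(cv2.imread(f),cv2.COLOR_BGR2GRAY).astype(float)
    z=p[2]-.0264; pts=[]
    u0,v0=proj('scene',[[*c0,z]])[0]
    for u in range(int(u0)-9,int(u0)+10):
        if abs(u-proj('scene',[[.583,.078,.08]])[0][0])<4.5: continue
        col=g[int(v0)-6:int(v0)+12,u]; e=sub(col,90)
        if e: pts.append((u,int(v0)-6+e[0]))
    for v in range(int(v0)-5,int(v0)+1):
        e=sub(g[v,int(u0):int(u0)+16],75)
        if e: pts.append((int(u0)+e[0],v))
    pts=np.array(pts)
    def res(q):
        h=cv2.convexHull(np.vstack([proj('scene',circ(q,.022,z,120)),proj('scene',circ(q,.022,z+.017,120))]).astype(np.float32))
        return [cv2.pointPolygonTest(h,(float(a),float(b)),True) for a,b in pts]
    r=least_squares(res,c0,loss='soft_l1',f_scale=.3,diff_step=1e-3,x_scale=.01)
    return r.x,pts,np.array(res(r.x))
if __name__=='__main__':
    s,p,M=pose()
    x,pts,r=knobfit('pics/raw_s6.png',p,[p[0]+.004,p[1]]); print('knob',x,'rel tcp mm',1e3*(M.T@np.r_[x-p[:2],0])); print(np.c_[pts,r])
    for f in('pics/raw_s1.png','pics/raw_s6.png'):
        g=cv2.cvtColor(cv2.imread(f),cv2.COLOR_BGR2GRAY)
        print(g[211:228,292:308] if 's1' in f else g[213:222,292:308])
    for y in(-9,):
        d=proj('scene',dsh([.583,.078],np.radians(y),.087));d2=proj('scene',dsh([.583,.078],np.radians(y),.063));print(d.min(0),d.max(0),d[0],d[-2],d2[0],d2[-2])
E
python3 fit.py
```

```text
knob [0.5852 0.0794] rel tcp mm [ 3.0517 -1.4358  0.0039]
[[289.     210.4211  -0.3206]
 [290.     210.5833   0.3628]
 [291.     211.3066   0.4177]
 [292.     212.0909   0.1863]
 [293.     212.3559   0.2935]
 [303.     212.9538  -0.1018]
 [304.     212.7714  -0.2255]
 [305.     212.1875  -0.0697]
 [306.     211.7681  -0.1965]
 [307.     211.093   -0.3076]
 [307.0426 203.       0.6598]
 [307.2651 204.       0.425 ]
 [307.4918 205.       0.1859]
 [307.6721 206.      -0.0068]
 [307.6275 207.       0.0255]
 [307.7451 208.      -0.1045]]
[[243 244 240 239 240 234 144 129 127 130 130 131 129 125 127 127]
 [246 245 245 245 244 239 169 163 148 139 129 128 132 128 129 126]
 [245 246 246 246 245 244 243 236 182 168 158 140 126 128 128 126]
 [245 245 244 226 164 197 239 244 232 159 171 167 151 134 128 127]
 [246 245 242 190 128 150 184 228 239 179 235 170 170 166 153 135]
 [247 246 242 190 126 125 136 172 199 179 229 241 234 170 167 165]
 [244 245 241 191 127 124 129 138 150 159 227 245 245 241 239 233]
 [247 242 182 195 126 124 126 133 142 157 229 247 246 245 246 244]
 [248 248 244 195 127 126
[... 602 characters left out ...]
18  23  21  23  35  67  93 106 129 129 132]
 [247 246 245 220 143 167 169 159 157 152 168 170 159 142 134 134]
 [248 248 245 197 136 146 151 168 176 179 240 174 177 173 160 140]
 [248 248 245 193 130 131 135 150 163 166 233 245 238 176 178 173]
 [248 248 245 196 130 131 133 137 150 161 231 248 247 244 243 239]
 [249 245 190 202 128 132 130 136 148 158 232 249 249 248 248 247]
 [250 250 246 204 130 132 129 137 147 162 235 249 249 249 249 248]
 [250 250 247 201 129 130 131 134 145 163 236 249 249 249 249 249]
 [250 249 229 133 130 129 133 137 146 152 221 250 250 249 249 249]]
[295.2203 213.1441] [301.5124 216.5682] [298.7903 216.5682] [295.2203 213.714 ] [298.7583 225.4527] [295.2201 222.5485]
```

Run:
```python
from st import *
print('ring top',at('top',295.7,219.5,.064),'ring scene',at('scene',298.0,223.0,.064))
t=cv2.cvtColor(cv2.imread('pics/raw_t1.png'),cv2.COLOR_BGR2GRAY);print(t[211:228,288:304])
# collar of the button as check, top cam hub fit
s=cv2.cvtColor(cv2.imread('pics/raw_s1.png'),cv2.COLOR_BGR2GRAY)
for c in([.583,.078],[.585,.080],[.587,.081]):
    q=proj('scene',circ(c,.0105,.064));q2=proj('top',circ(c,.0105,.064));p3=proj('top',dsh(c,-.157,.087))
    print(c,q.min(0),q.max(0),'top',q2.min(0),q2.max(0),'tipD',p3.min(0),p3.max(0))
```

```text
ring top [0.5852 0.0782 0.064 ] ring scene [0.5843 0.0791 0.064 ]
[[222 223 223 224 224 225 224 224 223 223 223 220 217 213 213 215]
 [221 224 224 224 224 224 226 226 226 226 225 223 223 218 211 211]
 [223 224 225 225 225 226 226 226 226 225 227 227 227 224 216 211]
 [225 226 227 227 227 226 223 222 223 224 227 228 230 227 219 209]
 [227 229 229 228 225 219 211 206 205 210 219 227 229 228 223 213]
 [228 229 228 227 220 213 203 190 178 179 196 214 223 226 224 221]
 [226 230 227 220 215 215 213 201 181 159 163 189 206 211 212 216]
 [227 226 223 213 209 214 216 208 191 163 141 157 180 186 190 198]
 [226 226 220 203 189 190 192 187 177 153 129 139 162 174 176 180]
 [224 225 220 198 166 147 143 142 139 129 129 150 172 181 184 182]
 [223 226 222 203 168 133 119 117 118 122 150 181 201 207 207 205]
 [224 226 225 215 190 162 140 133 137 155 184 211 221 224 222 218]
 [226 226 226 223 213 197 181 171 175 190 211 225 229 228 224 217]
 [224 224 227 227 226 219 212 208 208 216 224 228 230 229 223 212]
 [222 224 226 228 227 226 224 224 224 226 228 227 227 225 222 210]
 [220 224 226 226 226 227 228 228 228 228 228 225 221 218 214 205]
 [221 222 223 222 222 225 228 227 226 226 227 223 216 207 203 203]]
[0.583, 0.078] [293.4634 221.1925] [302.2981 225.5572] top [292.059  216.5597] [299.5211 224.0102] tipD [292.0222 216.478 ] [298.179  220.8326]
[0.585, 0.08] [293.5701 220.6153] [302.3894 224.9648] top [291.3346 215.8687] [298.7955 223.3178] tipD [291.2841 215.774 ] [297.4399 220.1275]
[0.587, 0.081] [293.9455 220.1964] [302.7535 224.5349] top [290.9655 215.1689] [298.4255 222.6166] tipD [290.9081 215.0609] [297.0632 219.4136]
```

Both cameras put the spindle base at about (.5846, .0786), and the knob fit gives (.5852, .0794). The flat edge in the top view and the silhouette width suggest yaw about -4°. I'll correct and descend gently.

Emit:
arm_command --pt "0 0 0 -5" --pt "-0.5 1 2 0" --pt "0 0 4 0" --pt "0 0 4 0" --pt "0 0 2 0" --pt "0 0 1 0" --pt "0 0 1 0" --pt "0 0 1 0" --pt "0 0 1 0" --pt "0 0 1 0"

```text
clock: 16.35
tool_pos: [0.5822, 0.0784, 0.1111]
tcp_rot: [-0.001, 0.999, -0.036, 0.001]
wrist_force: [1.1, 2.5, 2.0]
finger_gap: 0.0126
finger_force: 34.8
```

Emit:
arm_command --pt "0 -0.5 0 0" --pt "0 -0.5 0 0" --pt "0 0 1 0" --pt "0 0 0 0" --pt "0 0 1 0" --pt "0 0 0 0" --pt "0 0 0 0" --pt "0 0 0 0" --pt "0 0 0 0" --pt "0 0 0 0"

```text
clock: 17.35
tool_pos: [0.5816, 0.0789, 0.1085]
tcp_rot: [-0.0, 0.999, -0.035, 0.001]
wrist_force: [4.5, 3.4, 4.2]
finger_gap: 0.0125
finger_force: 34.8
```

Run:
```python
from st import *
go(.5846,.0786); s=arm.state(); print(s['wrist_torque'],s['finger_gap'])
```

```text
t 17.35 pos [0.5816 0.0789 0.1085] th -4.064456233259194 tilt [ 0.0013  0.0003 -1.    ] tool mm [2.9684 0.1035 0.0038] F [4.4515 3.3959 4.1615] q [0.0923 0.2215 1.9272 0.0003 0.9915 1.7339]
[ 0.6788 -0.7275 -0.0238] 0.012536783372379292
```

Emit:
arm_command --pt "0.5 0 0 0" --pt "0.5 0 0 0" --pt "0 -0.5 0 0" --pt "0 -0.5 0 0" --pt "0.5 0 0 0" --pt "0 0 0 0" --pt "0 0 0 0" --pt "0 0 0 0" --pt "0 0 0 0" --pt "0 0 0 0"

```text
clock: 18.35
tool_pos: [0.5821, 0.0797, 0.1076]
tcp_rot: [0.0, 0.999, -0.035, -0.001]
wrist_force: [2.2, 3.5, -2.4]
finger_gap: 0.0126
finger_force: 34.8
```

Run:
```python
from st import *
go(.5846,.0786); s=arm.state(); print(s['wrist_torque'],s['finger_gap'])
```

```text
t 18.35 pos [0.5821 0.0797 0.1076] th -4.061106049966879 tilt [-0.0012  0.     -1.    ] tool mm [ 2.601   0.9053 -0.0031] F [ 2.2246  3.4794 -2.3956] q [0.0936 0.225  1.9248 0.0002 0.993  1.7352]
[ 0.7549 -0.4016 -0.0226] 0.012583791190972493
```

Vertical force vanished, so the knob has dropped onto the spindle. Continue down.

Emit:
arm_command --pt "0.3 -0.5 0 0" --pt "0 0 1 0" --pt "0 0 1 0" --pt "0 0 1 0" --pt "0 0 1 0" --pt "0 0 1 0" --pt "0 0 1 0" --pt "0 0 1 0" --pt "0 0 1 0" --pt "0 0 0 0"

```text
clock: 19.35
tool_pos: [0.5827, 0.0799, 0.0998]
tcp_rot: [0.0, 0.999, -0.035, -0.0]
wrist_force: [0.2, 1.2, -2.3]
finger_gap: 0.0125
finger_force: 34.8
```

Run:
```python
from st import *
go(.5846,.0786); s=arm.state(); print(s['wrist_torque'],s['finger_gap'])
```

```text
t 19.35 pos [0.5827 0.0799 0.0998] th -4.0587761913079285 tilt [-0.0007 -0.0003 -1.    ] tool mm [ 2.0191  1.1971 -0.0009] F [ 0.1585  1.1607 -2.292 ] q [ 0.0941  0.2348  1.9291 -0.0003  0.9784  1.7359]
[ 0.1491  0.0618 -0.0143] 0.012520032864875961
```

Emit:
arm_command --pt "0 0 1 0" --pt "0 0 1 0" --pt "0 0 1 0" --pt "0 0 1 0" --pt "0 0 1 0" --pt "0 0 1 0" --pt "0 0 1 0" --pt "0 0 1 0" --pt "0 0 0 0" --pt "0 0 0 0" --newtons 50

```text
clock: 20.35
tool_pos: [0.583, 0.08, 0.0926]
tcp_rot: [0.0, 0.999, -0.035, -0.0]
wrist_force: [-4.2, -0.1, 5.9]
finger_gap: 0.0127
finger_force: 49.8
```

Run:
```python
from st import *
go(.5846,.0786); s=arm.state(); print(s['wrist_torque'],s['finger_gap'])
```

```text
t 20.35 pos [0.583  0.08   0.0926] th -4.061537649654993 tilt [-0.0001 -0.0002 -1.    ] tool mm [1.7458 1.2914 0.0001] F [-4.2322 -0.0861  5.8938] q [ 0.0942  0.2435  1.9336 -0.0002  0.9646  1.736 ]
[-0.0866  0.6868  0.0573] 0.012741503284193217
```

Emit:
arm_command --pt "-0.3 0 0.5 0" --pt "0 0 0 0" --pt "0 0 0.5 0" --pt "0 0 0 0" --pt "0 0 0.5 0" --pt "0 0 0 0" --pt "0 0 0.5 0" --pt "0 0 0 0" --pt "0 0 0 0" --pt "0 0 0 0"

```text
clock: 21.35
tool_pos: [0.583, 0.08, 0.0917]
tcp_rot: [0.0, 0.999, -0.035, 0.0]
wrist_force: [-5.6, -0.7, 10.1]
finger_gap: 0.0124
finger_force: 49.8
```

Run:
```python
from st import *
go(.5846,.0786); s=arm.state(); print(s['wrist_torque'],s['finger_gap'])
```

```text
t 21.35 pos [0.583  0.08   0.0917] th -4.057767432252475 tilt [ 0.0007 -0.0001 -1.    ] tool mm [1.6529 1.326  0.0013] F [-5.5655 -0.6624 10.0772] q [ 0.0942  0.2443  1.9346 -0.0002  0.962   1.736 ]
[-0.1922  0.9457 -0.0464] 0.012384113015482555
```

Emit:
arm_command --pt "-0.4 0 0.5 0" --pt "0 0 0.5 0" --pt "0 0 0.5 0" --pt "0 0 0.5 0" --pt "0 0 0 0" --pt "0 0 0 0" --pt "0 0 0 0" --pt "0 0 0 0" --pt "0 0 0 0" --pt "0 0 0 0"

```text
clock: 22.35
tool_pos: [0.5832, 0.0801, 0.0915]
tcp_rot: [0.0, 0.999, -0.035, 0.001]
wrist_force: [-9.2, -0.5, 20.4]
finger_gap: 0.0128
finger_force: 49.8
```

Run:
```python
from st import *
go(.5846,.0786); s=arm.state(); print(s['wrist_torque'],s['finger_gap'])
```

```text
t 22.35 pos [0.5832 0.0801 0.0915] th -4.051416551302561 tilt [ 0.0018 -0.0001 -1.    ] tool mm [1.5242 1.3726 0.0028] F [-9.183  -0.5468 20.4135] q [ 0.0943  0.2441  1.9352 -0.0004  0.9605  1.7361]
[-0.2381  1.4787  0.0267] 0.012801022306628022
```

TCP stopped at 0.0915 m (0.0914 expected for knob fully on and spindle fully in), with the force rising sharply against a hard stop at about 20 N. Handing in while still gripping and pressing.

```bash
python3 -c "
from plant import hand_in; print(hand_in())"
```

```text
the job is handed in; nothing more can be done
None
```

I latched the stop button and turned it until it sprang back up, then fitted the control knob on its spindle; I handed the job in at about 22 s with the knob still gripped and pressed in at about 20 N, and no verdict came back.

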